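# Dock a circuit carrier in the test bay

## Task

Draw the blue carrier with the processor module out of its white dust garage, set it down on the open front ledge of the test bay with its nose towards the tunnel and let go of it there. Then grip it by its orange tail handle and slide it in under the head until the nose is fully home against the stop, and let go. Keep the carrier about level throughout, and do not disturb the flux tin, the wick reel and the tape roll standing near.

Things in the scene. Friction and masses are not known exactly. Their poses are not given: they have to be found in the camera images.
- carrier: Loose blue plastic carrier, 150 x 54 mm, about 0.23 kg, a grey-foam processor module fixed in its front half. Origin: centre of underside; x towards the nose, z up. Floor plate 5 mm thick; side walls 4 mm thick from x=-22 to +75 mm, outer faces y=+-27, top z=18; highest point ahead of the handle z=22. At the start its tail, back from about x=-22, is under the garage.
- carrier_handle: Orange upright fin handle fixed on the carrier's tail (same frame and origin as the carrier): x=-71 to -35 mm, 12 mm thick in y, z=5 to 42 mm; beside it only the 5 mm floor plate. Under the garage at the start; too tall to pass under the bay's head, it stays outside when the carrier is home.
- handle_grip (a point): Point in the handle fin to grip (carrier x=-53, y=0, z=30 mm); grip across the 12 mm thickness, along the carrier's y.
- carrier_middle (a point): Where to pinch the carrier to lift it in balance: across its side walls, 54 mm wide (carrier x=+12, y=0, z=10 mm).
- carrier_nose (a point): Centre of the lower front edge of the carrier's nose (carrier x=+75 mm, y=0, z=0); x axis points ahead out of the nose.
- bay: Fixed test bay: grey base 90 mm wide, x=-190 to +107 mm, top (the sliding floor) at z=10 mm, open ledge from x=-190 to -32. Origin: on the table under the tunnel's mouth, on the centre line; x points into the tunnel. Tunnel x=0 to 95, 58 mm wide, sides and back closed; guide fins 16 mm high from x=-32 to 0 funnel from about 74 mm down to it.
- bay_head: Black head fixed over the whole tunnel (same frame and origin as the bay), from bay x=0 to 107 mm: underside z=38 mm (28 mm above the floor), top z=50 mm, with a grey box on it up to z=58 mm.
- bay_stop (a point): Centre of the end stop's face at the tunnel floor (bay x=+95, y=0, z=10 mm). Home means that carrier_nose touches here.
- garage: Fixed white dust garage, 75 x 74 mm, top z=52 mm, inner width 66 mm, ceiling z=48 mm (6 mm above the handle), no floor: the carrier rests on the table. Origin: centre, on the table; x points out of its open front at x=+37.5 mm. Draw the carrier straight out along +x; its tail is clear after about 65 mm.
- garage_mouth (a point): Centre of the garage's open front at table height; x axis points out.
- flux_pot: Bystander: loose white and red flux tin, 43 mm diameter, 24 mm high; origin centre of underside.
- wick_reel: Bystander: loose blue wick reel lying flat on the green mat, 45 mm diameter, 10 mm high; origin centre of underside.
- tape_roll: Bystander: loose black tape roll lying flat on the green mat, 62 mm diameter, 19 mm high; origin centre of underside.

How it is judged:
By the outcome, as a careful person would: the job done as asked, in the order asked, and still so for the second after the job is handed in, with the robot touching nothing.
It also fails if it takes over 59 s, if anything falls off the work surface, if the arm or the gripper's body presses on something with over 40 N, if the wrist force passes 120 N, or if a joint passes its speed limit or range.

## Robot

A 6-joint arm with a two-finger parallel gripper is mounted at the origin on a cart in front of the work surface, level with it; the furniture and walls round the work are solid. World frame = base frame: x ahead of the robot, y to its left, z up, the work surface at z = 0. Lengths are in m, angles in rad, forces in N, time in s.
With the tool pointing down it reaches from about 0.35 to 0.975 m from the base axis. Payload 4.9 kg.
Tool frame: the origin (TCP) lies midway between the tips of the shut fingers; the grasp point (between the pads) lies 19 mm behind it; z points along the fingers, y is the line along which they close (so a half turn about z gives the same grasp; the last joint's range is limited). The gripper opens to 85 mm and grips with 20 to 120 N. Pads are 22 mm wide; open, the fingers measure 114 mm over their backs; the gripper's body (76 mm by 85 mm) begins 54 mm behind the grasp point. The pads swing forward as they close: fully open they stand 13 mm farther back than shut.
Start: joints at [1.053, 0.053, 1.613, -0, 1.476, -0.119], TCP at [0.243, 0.576, 0.231] pointing down, gripper open.
Joint ranges: [-3.01, 3.01], [-1.01, 2.22], [0.06, 2.58], [-1.02, 4.17], [0.09, 2.62], [-3.14, 3.14]. Speed limits (rad/s): [2.57, 2.57, 3.14, 3.14, 3.14, 3.14].

## Interface

Orientations are given as a unit quaternion [w, x, y, z].
In Python, from plant import manip gives the robot as it stands.
- The arm moves only by the shell command python3 shift.py 'ROWS'. ROWS is a JSON list of rows, 1 to 5 of them, each of 7 numbers: the opening from 0.0 (shut) to 1.0 (fully open), then dx, dy, dz in m, then a rotation vector rx, ry, rz in rad; each row shifts and turns the commanded pose from where the row before left it, along the tool's axes as they then stand; what a row does not reach is not made up. A row lasts 1/8 s, in which the tool goes at most 0.0625 m and 0.188 rad, less where a joint would pass 70% of its speed; a pose out of reach is approached as far as the arm can. The fingers move at their own pace and stop on an object; the grip force is fixed at half the most. Time passes only in rows, so rows that do not move let the fingers close. It prints the time, the measured TCP pose, the force, the opening and the grip force at its end.
- manip.state(): the state, without advancing time (a new reading comes with each control period).
- manip.grab_frame(name): name is "side" or "top" or "wrist"; returns the picture (480x640x3 uint8, red, green, blue); there is no depth.
- manip.camera_params(name): a dict with "intrinsics" (3x3 intrinsics, pixels), "k1" (the pictures are not rectified: a ray, as slopes to the right and down, at radius r is drawn at 1 + k1 r^2 times it, then the intrinsics apply), "xyz" and "orientation" of the camera in the world. Camera axes: x right, y down, z forward; pixel columns grow to the right and rows downward; lengths in m; the calibration is good to about 2 mm. A picture is of the moment at which its call begins: read the wrist's pose just before it. camera_params takes no time and is no camera call; for the wrist camera it gives the pose at the moment of the call.
- manip.job_done(): hands the job in; it is judged then, once.
The state is a dict: "time": time; "joint_pos": joint angles; "joint_vel": joint speeds; "joint_efforts": joint torques, N m; "tool_pos": TCP position; "tool_rot": TCP orientation; "contact_force": force on the tool from outside, world axes, zero at the start; "ft_torque": the same for the moment, N m; "gripper_width": opening from 0.0 (shut) to 1.0 (fully open); "grasp_force": force on a finger pad.
Only numpy, scipy, OpenCV 4.12 (cv2) and the standard library are available. Lean on these libraries where they do the work, as an engineer would, in place of code of your own. Each camera call takes 0.05 s, during which the arm holds its last target. There are 200 camera calls.

## Working session

There is one attempt and no reset: what is moved stays moved. The work goes in short steps, Python scripts to look and compute and a shell command to move; the robot and the scene stay as the last step left them, time stands still between calls to the robot, and variables do not carry over. Pictures are saved under pics/ and viewed, at most 10 in all, crops included, and the job is handed in when it is done.

```bash
ls; mkdir -p pics
cat > h.py <<'E'
import numpy as np, cv2
from scipy.spatial.transform import Rotation as R
from plant import manip
def rot(q): return R.from_quat([q[1],q[2],q[3],q[0]]).as_matrix()
def cast(p,uv,z):
    """pixels (n,2) -> world points on plane z"""
    K=np.array(p["intrinsics"]);k=p["k1"]
    d=cv2.undistortPoints(np.array(uv,float).reshape(-1,1,2),K,np.array([k,0,0,0,0.])).reshape(-1,2)
    r=np.c_[d,np.ones(len(d))]@rot(p["orientation"]).T
    o=np.array(p["xyz"]); return o+r*((z-o[2])/r[:,2])[:,None]
def snap(n,f=None):
    p=manip.camera_params(n); im=manip.grab_frame(n)
    if f: cv2.imwrite("pics/"+f,im[:,:,::-1])
    return p,im
E
python3 - <<'E'
from h import *
for n in("top","side"):
    p,_=snap(n,n+"0.png"); print(n,p)
s=manip.state();print(s["tool_pos"],s["tool_rot"],s["time"],s["gripper_width"])
E
```

```text
pics
plant.py
shift.py
top {'intrinsics': array([[594.04769323,   0.        , 327.68595658],
       [  0.        , 594.04769323, 241.2048054 ],
       [  0.        ,   0.        ,   1.        ]]), 'k1': -0.164743120127553, 'xyz': array([0.27438256, 0.01386937, 1.54790592]), 'orientation': array([ 0.07136946, -0.69354143,  0.71340628, -0.07041425])}
side {'intrinsics': array([[553.67054689,   0.        , 316.63857187],
       [  0.        , 553.67054689, 243.51216421],
       [  0.        ,   0.        ,   1.        ]]), 'k1': -0.15738635423740593, 'xyz': array([0.21379211, 1.17244916, 0.69864298]), 'orientation': array([ 0.08373206, -0.13381998,  0.84421922, -0.51222559])}
[0.24240761 0.57545031 0.23015827] [-2.95227732e-04  1.98082627e-01  9.80184865e-01 -9.03168792e-04] 0.1 0.9971940088788134
```

View pics/top0.png

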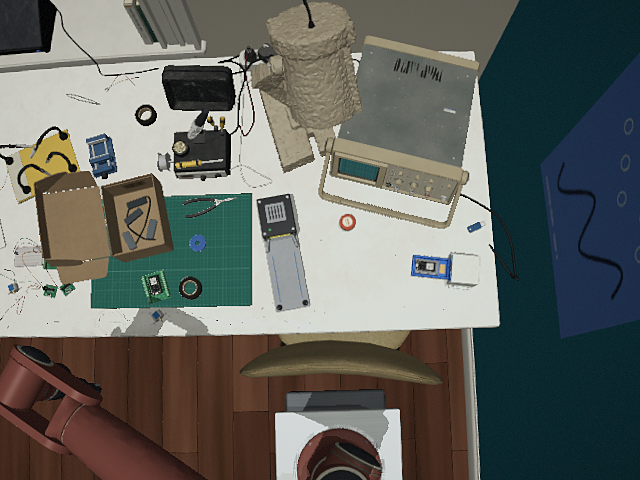

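View pics/side0.png

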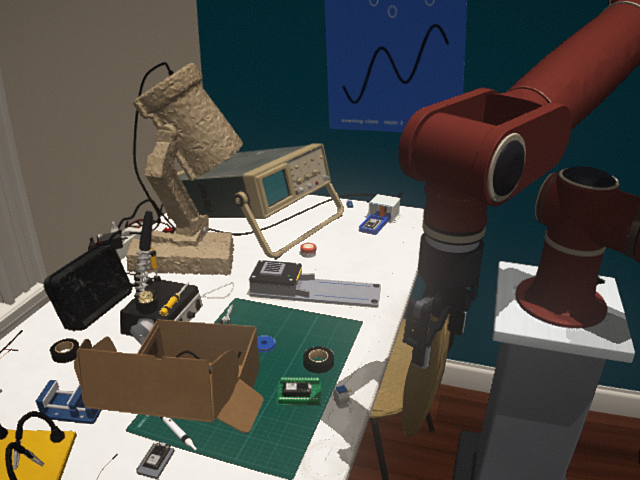

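The top view shows the bay with its head at about (278,212) and its ledge end at (293,305). The carrier's nose is at (413,266) and the garage at (464,269), opening to the left. The tin is at (347,222). The side view agrees. Next come rough positions and the wrist camera's geometry.

```bash
python3 - <<'E'
from h import *
p,im=snap("top")
f=lambda uv,z:cast(p,uv,z)[:,:2].round(3).tolist()
print("nose,mouth",f([(412.5,266),(449,267)],0.015),"garage",f([(464,269)],.052),"tin",f([(347,222)],.024),"reel,tape",f([(198,243),(190,288)],.01))
print("bay ledge corners",f([(274.5,309),(310,304)],.01),"head corners",f([(258,196),(291,192),(265,238),(300,234)],.05))
q=manip.camera_params("wrist");s=manip.state()
T=rot(s["tool_rot"]);print("cam in tool",T.T@(q["xyz"]-s["tool_pos"]),"\n",(T.T@rot(q["orientation"])).round(3),q["intrinsics"],q["k1"]);print(T.round(3))
print(s["joint_pos"])
E
python3 shift.py '[[1,-0.0394,-0.035,0,0,0,0],[1,-0.0394,-0.035,0,0,0,0],[1,-0.0394,-0.035,0,0,0,0],[1,-0.0394,-0.035,0,0,0,0],[1,-0.0394,-0.035,0,0,0,0]]'; python3 shift.py '[[1,-0.0394,-0.035,0,0,0,0],[1,-0.0394,-0.035,0,0,0,0],[1,-0.0394,-0.035,0,0,0,0],[1,-0.0394,-0.035,0,0,0,0],[1,-0.0394,-0.035,0,0,0,0]]';python3 shift.py '[[1,0,0,0,0,0,0],[1,0,0,0,0,0,0]]'
python3 - <<'E'
from h import *
snap("wrist","w1.png");print(manip.state()["tool_rot"])
E
```

```text
time: 0.78
tool_pos: [0.3566, 0.3365, 0.231]
tool_rot: [0.0, 0.198, 0.98, -0.0]
contact_force: [0.4, 0.0, 0.1]
gripper_width: 0.998
grasp_force: 0.0
time: 1.4
tool_pos: [0.4702, 0.0987, 0.2311]
tool_rot: [0.0, 0.198, 0.98, 0.0]
contact_force: [0.4, 0.4, -0.2]
gripper_width: 1.0
grasp_force: 0.0
time: 1.65
tool_pos: [0.4695, 0.1007, 0.231]
tool_rot: [-0.0, 0.198, 0.98, 0.0]
contact_force: [-0.3, -0.0, 0.1]
gripper_width: 1.002
grasp_force: 0.0
[-3.35084033e-04  1.97636785e-01  9.80275254e-01  1.24665695e-04]
```

View pics/w1.png

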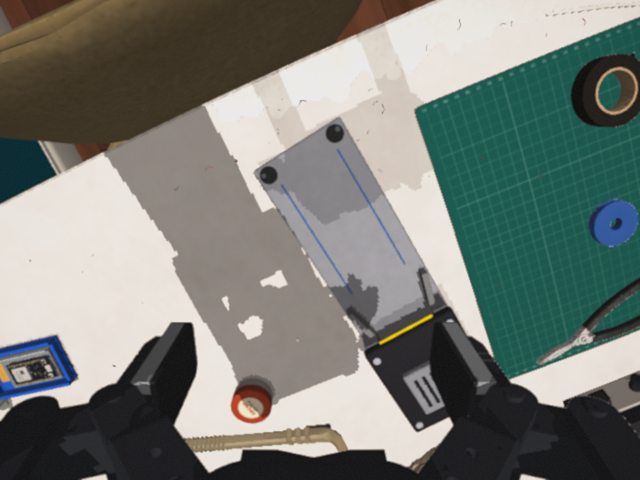

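The wrist view shows the ledge with its rear corners at about (256,178) and (340,118). It has two blue lines, from (282,185) to (351,293) and from (338,150) to (404,264). The yellow strip on the head's front runs from (380,343) to (432,316).

```bash
python3 - <<'E'
from h import *
p,_=snap("wrist"); im=cv2.imread("pics/w1.png"); hsv=cv2.cvtColor(im,cv2.COLOR_BGR2HSV)
def lines(m,n):
    k,l,st,c=cv2.connectedComponentsWithStats(m.astype(np.uint8),connectivity=8)
    for i in sorted(range(1,k),key=lambda i:-st[i,4])[:n]:
        yy,xx=np.where(l==i); P=np.c_[xx,yy].astype(float); v=cv2.fitLine(P.astype(np.float32),cv2.DIST_L2,0,.01,.01).ravel()
        t=(P-v[2:])@v[:2]; yield st[i,4],np.array([v[2:]+t.min()*v[:2],v[2:]+t.max()*v[:2]])
H,S,V=[hsv[...,i].astype(int) for i in range(3)]
roi=np.zeros(H.shape,bool); roi[110:360,250:450]=1
def show(n,uv,z):
    w=cast(p,uv,z)[:,:2]; d=w[1]-w[0]; print(n,uv.round(1).tolist(),w.round(4).tolist(),"mid",w.mean(0).round(4),"ang",np.degrees(np.arctan2(d[1],d[0])).round(2),"len",np.hypot(*d).round(4))
for a,uv in lines(roi&(abs(H-113)<15)&(S>100),2): show(f"blue{a}",uv,.01)
for a,uv in lines(roi&(abs(H-27)<8)&(S>130),1):
    for z in(.01,.038,.044,.05): show(f"yel{z}",uv,z)
show("rear corners",np.array([(254.5,176.),(342,117)]),.01)
E
python3 -c "
import cv2;a=cv2.imread('pics/w1.png')[100:380,230:470];cv2.imwrite('pics/w1c.png',cv2.resize(a,None,fx=2.1,fy=2.1,interpolation=cv2.INTER_CUBIC))"
```

```text
blue20 [[284.1, 188.9], [296.3, 207.8]] [[0.4444, 0.0841], [0.4643, 0.0873]] mid [0.4543 0.0857] ang 8.97 len 0.0202
blue3 [[304.1, 219.9], [305.2, 221.9]] [[0.4774, 0.0893], [0.4795, 0.0895]] mid [0.4784 0.0894] ang 4.33 len 0.0021
yel0.01 [[378.7, 343.5], [432.8, 314.6]] [[0.6247, 0.1082], [0.6152, 0.1687]] mid [0.6199 0.1384] ang 98.96 len 0.0612
yel0.038 [[378.7, 343.5], [432.8, 314.6]] [[0.607, 0.1101], [0.5982, 0.1659]] mid [0.6026 0.138 ] ang 98.96 len 0.0565
yel0.044 [[378.7, 343.5], [432.8, 314.6]] [[0.6033, 0.1105], [0.5946, 0.1653]] mid [0.5989 0.1379] ang 98.96 len 0.0555
yel0.05 [[378.7, 343.5], [432.8, 314.6]] [[0.5995, 0.1109], [0.591, 0.1647]] mid [0.5952 0.1378] ang 98.96 len 0.0545
rear corners [[254.5, 176.0], [342.0, 117.0]] [[0.4236, 0.0647], [0.4071, 0.1544]] mid [0.4154 0.1096] ang 100.47 len 0.0912
```

View pics/w1c.png

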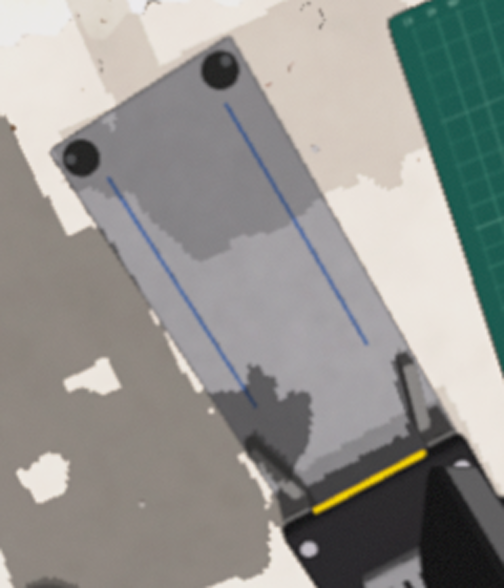

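The crop confirms the ledge corners and line ends. Next: fit the bay's centre line, then move over to the carrier.

```bash
python3 - <<'E'
from h import *
p,_=snap("wrist")
w=cast(p,[(282.4,184.8),(351.4,293.3),(337.6,149.5),(404.3,263.3),(253.8,171.4),(341,117.6)],.01)[:,:2]
print(w.round(4).tolist())
A=(w[0]+w[2])/2;B=(w[1]+w[3])/2;d=B-A;print("axis",A,B,np.degrees(np.arctan2(d[1],d[0])))
for i,j in((0,1),(2,3),(4,5)):
    e=w[j]-w[i];print(np.degrees(np.arctan2(e[1],e[0])))
print("rear mid",(w[4]+w[5])/2)
E
for i in 1; do python3 shift.py '[[1,-0.036,-0.045,0,0,0,0],[1,-0.036,-0.045,0,0,0,0],[1,-0.036,-0.045,0,0,0,0],[1,-0.036,-0.045,0,0,0,0],[1,-0.036,-0.045,0,0,0,0]]'; done
python3 shift.py '[[1,0,-0.05,0,0,0,0.18],[1,0.018,-0.047,0,0,0,0.18],[1,0.026,-0.03,0,0,0,0.18],[1,0,0,0,0,0,0.18],[1,0,0,0,0,0,0.18]]'
python3 shift.py '[[1,0,0,0,0,0,0.17],[1,0,0,0,0,0,0.17],[1,0,0,0,0,0,0],[1,0,0,0,0,0,0]]'
```

```text
[[0.4404, 0.0845], [0.5621, 0.103], [0.4308, 0.1411], [0.5527, 0.1603], [0.4198, 0.0661], [0.4072, 0.1536]]
axis [0.43561815 0.1127611 ] [0.55743391 0.1316323 ] 8.806026722356563
8.661432985195962
8.950255295496758
98.18693091575776
rear mid [0.41347805 0.1098681 ]
time: 2.42
tool_pos: [0.549, -0.1773, 0.2315]
tool_rot: [0.0, 0.197, 0.98, 0.0]
contact_force: [-0.0, 0.1, 0.5]
gripper_width: 0.998
grasp_force: 0.0
time: 3.05
tool_pos: [0.4487, -0.2553, 0.2314]
tool_rot: [0.0, 0.607, 0.795, 0.0]
contact_force: [0.1, -0.3, -0.6]
gripper_width: 0.998
grasp_force: 0.0
time: 3.55
tool_pos: [0.4489, -0.2556, 0.2313]
tool_rot: [-0.0, 0.73, 0.684, 0.0]
contact_force: [-0.6, 0.4, -0.2]
gripper_width: 0.998
grasp_force: 0.0
```

Bay: origin about (0.601, 0.1386), yaw 8.8°.

Run:
```python
from h import *
snap("wrist","w2.png")
```

```text
(no output)
```

View pics/w2.png

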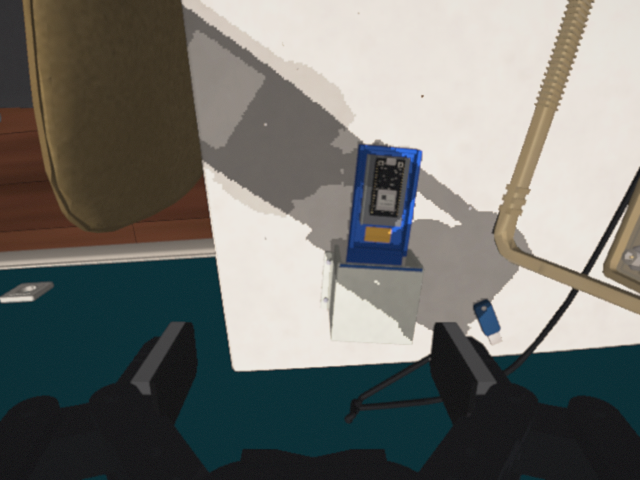

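The wrist view shows the carrier's nose edge at row ~146 (columns 359–421), its sides running down to (346,262) and (408,264). The garage mouth is at row ~265.

```bash
cat > carr.py <<'E'
from h import *
def sides(p,im,r0,r1,c0,c1,zl,zr):
    hsv=cv2.cvtColor(im,cv2.COLOR_RGB2HSV).astype(int)
    m=(abs(hsv[...,0]-110)<14)&(hsv[...,1]>140)
    m[:r0]=0;m[r1:]=0;m[:,:c0]=0;m[:,c1:]=0
    L=[];Rr=[]
    for r in range(r0,r1):
        x=np.where(m[r])[0]
        if len(x)>5: L.append((x[0],r)); Rr.append((x[-1]+1,r))
    out=[]
    for e,z in((L,zl),(Rr,zr)):
        w=cast(p,e,z)[:,:2].astype(np.float32)
        v=cv2.fitLine(w,cv2.DIST_HUBER,0,.001,.001).ravel(); v=v if v[1]>0 else np.r_[-v[:2],v[2:]]
        out.append(v)
    return m,out
E
python3 - <<'E'
from carr import *
p,im=snap("wrist")
m,o=sides(p,im,155,255,335,435,0,.018)
for v in o: print("side ang",np.degrees(np.arctan2(v[1],v[0])),v[2:])
n=np.array([-o[0][1],o[0][0]]);print("width",(o[1][2:]-o[0][2:])@n)
cols=[(c,np.where(m_)[0][0]) for c in range(365,416) for m_ in [sides(p,im,130,255,335,435,0,0)[0][:,c]]]
w=cast(p,cols,0);print("nose z0",np.median(w,0),w[0],w[-1])
w=cast(p,[(341,265.5),(421.5,268)],.052);print("garage mouth top",w, "rear",cast(p,[(332,340),(412,345)],.052))
print(manip.state()["tool_rot"],manip.state()["tool_pos"])
E
```

```text
side ang 81.905495 [ 0.48454034 -0.2592332 ]
side ang 81.72214 [ 0.53661567 -0.25860193]
width -0.051467624
nose z0 [ 0.51940689 -0.20854442  0.        ] [ 0.49715627 -0.20632381  0.        ] [ 0.54179245 -0.21249221  0.        ]
garage mouth top [[ 0.46825347 -0.29834357  0.052     ]
 [ 0.5357279  -0.30508055  0.052     ]] rear [[ 0.45717112 -0.36865558  0.052     ]
 [ 0.52868732 -0.37884333  0.052     ]]
[-2.64070114e-05  7.30010172e-01  6.83436279e-01 -1.35170034e-05] [ 0.44880559 -0.25593194  0.23129115]
```

```bash
python3 shift.py '[[1,0,0,0,0,0,0.077],[1,-0.003,0.031,0.03,0,0,0],[1,-0.003,0.0307,0.03,0,0,0],[1,0,0,0.055,0,0,0],[1,0,0,0.055,0,0,0]]'; python3 shift.py '[[1,0,0,0,0,0,0],[1,0,0,0,0,0,0]]'
python3 - <<'E'
from h import *
p,im=snap("wrist","w3.png")
E
```

```text
time: 4.28
tool_pos: [0.5096, -0.2713, 0.0602]
tool_rot: [0.001, 0.756, 0.655, 0.0]
contact_force: [0.4, 0.8, -0.9]
gripper_width: 0.997
grasp_force: 0.0
time: 4.53
tool_pos: [0.51, -0.2719, 0.0634]
tool_rot: [0.001, 0.756, 0.654, 0.0]
contact_force: [0.8, 0.1, 0.5]
gripper_width: 0.998
grasp_force: 0.0
```

View pics/w3.png

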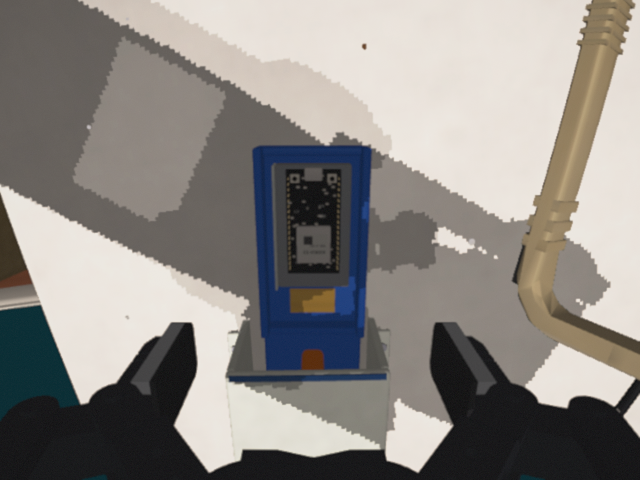

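The view shows the carrier centred at column ~312 between the pads (160 and 462) and square to them. I'll descend and close.

```bash
python3 shift.py '[[1,0,0,0.03,0,0,0],[1,0,0,0.032,0,0,0],[1,0,0,0,0,0,0]]'; python3 shift.py '[[0.3,0,0,0,0,0,0],[0.3,0,0,0,0,0,0],[0.3,0,0,0,0,0,0],[0.3,0,0,0,0,0,0]]'; python3 shift.py '[[0.3,0,0,0,0,0,0],[0.3,0,0,0,0,0,0]]'
```

```text
time: 4.95
tool_pos: [0.5087, -0.2711, -0.0003]
tool_rot: [-0.0, 0.756, 0.654, -0.0]
contact_force: [0.6, -0.2, 0.5]
gripper_width: 0.996
grasp_force: 0.0
time: 5.45
tool_pos: [0.5109, -0.2726, 0.0025]
tool_rot: [0.002, 0.756, 0.654, 0.001]
contact_force: [-0.3, 0.3, 7.0]
gripper_width: 0.608
grasp_force: 65.9
time: 5.7
tool_pos: [0.5109, -0.2726, 0.0025]
tool_rot: [0.002, 0.756, 0.654, 0.001]
contact_force: [-0.1, 0.4, 5.9]
gripper_width: 0.616
grasp_force: 65.9
```

```bash
python3 shift.py '[[0.3,0,0,-0.002,0,0,0],[0.3,0.015,0,0,0,0,0],[0.3,0.025,0,0,0,0,0],[0.3,0.025,0,0,0,0,0],[0.3,0.025,0,0,0,0,0]]'; python3 shift.py '[[0.3,0.005,0,0,0,0,0],[0.3,0,0,-0.02,0,0,0],[0.3,0,0,-0.04,0,0,0],[0.3,0,0,-0.04,0,0,0],[0.3,0,0,0,0,0,0]]'
python3 - <<'E'
from h import *
p,im=snap("wrist","w4.png"); snap("side","s4.png")
a=cv2.imread("pics/w4.png");b=cv2.imread("pics/s4.png")
cv2.imwrite("pics/c4.png",cv2.resize(np.hstack([a,b]),(800,300),interpolation=cv2.INTER_AREA))
print(manip.state()["ft_torque"])
E
```

```text
time: 6.32
tool_pos: [0.5228, -0.1816, 0.0025]
tool_rot: [0.001, 0.756, 0.654, 0.0]
contact_force: [-1.2, -2.5, 3.1]
gripper_width: 0.614
grasp_force: 65.5
time: 6.95
tool_pos: [0.5248, -0.1784, 0.1057]
tool_rot: [0.003, 0.757, 0.654, 0.002]
contact_force: [0.1, -0.1, -1.8]
gripper_width: 0.615
grasp_force: 64.9
[ 0.01344949  0.01851836 -0.01139827]
```

View pics/c4.png

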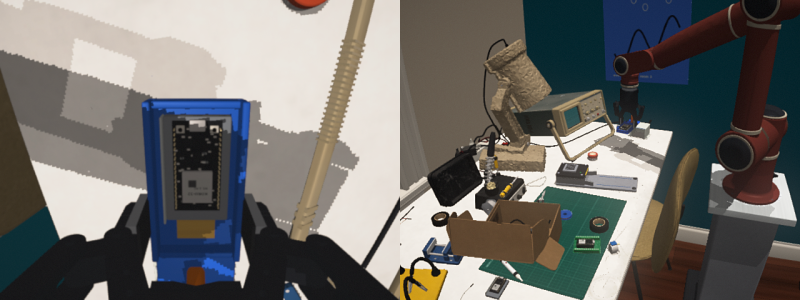

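The carrier is held level and clear of the garage, with its nose near row 200 in the full-size wrist image. Next: measure where it sits in the hand and work out the move to the ledge.

Run:
```python
from carr import *
s=manip.state();p,im=snap("wrist");T=rot(s["tool_rot"]);t=np.array(s["tool_pos"]);print(t)
z=t[2]-.0025
m,o=sides(p,im,190,320,260,520,z,z+.018)
cols=[(c,np.where(m[:,c])[0][0]) for c in range(310,470,4)]
print(cols[::8]); w=(cast(p,cols,z)-t)@T; print("nose in tool",np.median(w,0),w[0],w[-1])
for zz in(z+.018,):
    for e in(0,-1):
        uv=[(np.where(m[r])[0][e],r) for r in range(215,300,10)]; print("wall top in tool",((cast(p,uv,zz)-t)@T)[:, :2].round(4)[[0,4,8]].tolist())
# target
a=np.radians(8.8);ux=np.array([np.cos(a),np.sin(a)]);B=np.array([.601,.1386])
mid=B+ux*(-.111+.012);print("target TCP xy",mid,"delta in tool",(np.r_[mid-t[:2],0])@T,"rz deg",np.degrees(np.arctan2(T[1,0],T[0,0]))-8.8)
```

```text
[ 0.52187355 -0.17698853  0.10085373]Traceback (most recent call last):
  File "<stdin>", line 5, in <module>
IndexError: index 0 is out of bounds for axis 0 with size 0
```

Run:
```python
from carr import *
s=manip.state();p,im=snap("wrist");T=rot(s["tool_rot"]);t=np.array(s["tool_pos"]);print(t)
z=t[2]-.0025
m,o=sides(p,im,140,320,215,415,z,z+.018)
cols=[(c,np.where(m[:,c])[0][0]) for c in range(245,390,4)]
print(cols[::8]); w=(cast(p,cols,z)-t)@T; print("nose in tool",np.median(w,0),w[0],w[-1])
for e in(0,-1):
    uv=[(np.where(m[r])[0][e],r) for r in range(185,285,10)]; print("wall top in tool",((cast(p,uv,z+.018)-t)@T)[:, :2].round(4)[[0,4,8]].tolist())
a=np.radians(8.8);ux=np.array([np.cos(a),np.sin(a)]);B=np.array([.601,.1386])
mid=B+ux*(-.111+.012);print("target TCP xy",mid,"delta in tool",(np.r_[mid-t[:2],0])@T,"rz deg",np.degrees(np.arctan2(T[1,0],T[0,0]))-8.8)
print(T.round(3))
```

```text
[ 0.52117505 -0.17660848  0.09960637]
[(245, np.int64(158)), (277, np.int64(159)), (309, np.int64(159)), (341, np.int64(159)), (373, np.int64(159))]
nose in tool [0.06470283 0.00027488 0.00258014] [ 0.06508719 -0.02474013  0.00265914] [0.06441342 0.02530632 0.00250125]
wall top in tool [[0.0587, -0.0272], [0.0458, -0.0273], [0.0322, -0.0271]]
wall top in tool [[0.0587, 0.0252], [0.0459, 0.025], [0.0323, 0.0252]]
target TCP xy [0.50316539 0.1234544 ] delta in tool [ 0.2942868  -0.06129476  0.00056079] rz deg 72.86899421548391
[[ 0.145  0.989 -0.003]
 [ 0.989 -0.145  0.002]
 [ 0.001 -0.003 -1.   ]]
```

```bash
python3 shift.py '[[0.3,0.0587,-0.0126,0,0,0,0],[0.3,0.0587,-0.0126,0,0,0,0],[0.3,0.0587,-0.0126,0,0,0,0],[0.3,0.0587,-0.0126,0,0,0,0],[0.3,0.0587,-0.0126,0,0,0,0]]'; python3 shift.py '[[0.3,0,0,0,0,0,0.18],[0.3,0,0,0,0,0,0.18],[0.3,0,0,0,0,0,0.18],[0.3,0,0,0,0,0,0.18],[0.3,0,0,0,0,0,0.18]]'; python3 shift.py '[[0.3,0,0,0,0,0,0.186],[0.3,0,0,0,0,0,0.186],[0.3,0,0,0,0,0,0],[0.3,0,0,0,0,0,0],[0.3,0,0,0,0,0,0]]'
cat > err.py <<'E'
from h import *
import sys
s=manip.state();p,im=snap("wrist",sys.argv[1]);T=rot(s["tool_rot"]);t=np.array(s["tool_pos"])
a=np.radians(8.8);ux=np.array([np.cos(a),np.sin(a),0]);uy=np.array([-ux[1],ux[0],0]);d=t-[.601,.1386,0]
print("time",s["time"],"TCP in bay",(d@ux).round(4),(d@uy).round(4),t[2].round(4),"yaw err deg",(np.degrees(np.arctan2(T[1,0],T[0,0]))-8.8).round(2),"tilt",T[:,2].round(4))
E
python3 err.py w5.png
```

```text
time: 7.78
tool_pos: [0.5008, 0.1241, 0.0992]
tool_rot: [-0.001, 0.757, 0.654, -0.001]
contact_force: [1.2, 0.0, -2.5]
gripper_width: 0.615
grasp_force: 64.8
time: 8.4
tool_pos: [0.501, 0.1222, 0.0989]
tool_rot: [-0.0, 0.966, 0.257, -0.002]
contact_force: [0.3, 0.5, -3.3]
gripper_width: 0.613
grasp_force: 64.9
time: 9.02
tool_pos: [0.5023, 0.1223, 0.1008]
tool_rot: [0.0, 0.997, 0.078, -0.0]
contact_force: [0.0, -0.5, -2.2]
gripper_width: 0.613
grasp_force: 64.8
time 9.025 TCP in bay -0.1 -0.001 0.1008 yaw err deg 0.09 tilt [-9.e-04 -1.e-04 -1.e+00]
```

View pics/w5.png

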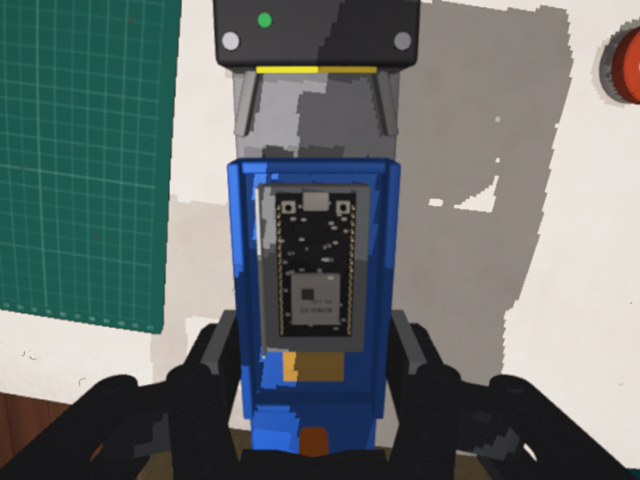

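The carrier's nose (columns 230–400) is centred under the yellow mouth strip (257–376), with the yaw aligned. I'll lower it.

```bash
python3 shift.py '[[0.3,0,0,0.035,0,0,0],[0.3,0,0,0.035,0,0,0],[0.3,0,0,0.011,0,0,0],[0.3,0,0,0,0,0,0],[0.3,0,0,0,0,0,0]]';  python3 shift.py '[[0.3,0,0,0.004,0,0,0],[0.3,0,0,0,0,0,0],[0.3,0,0,0,0,0,0]]'
```

```text
time: 9.7
tool_pos: [0.5041, 0.1226, 0.022]
tool_rot: [-0.0, 0.997, 0.077, 0.001]
contact_force: [0.5, 0.0, -2.1]
gripper_width: 0.613
grasp_force: 64.8
time: 10.07
tool_pos: [0.5028, 0.1224, 0.0166]
tool_rot: [0.0, 0.997, 0.077, 0.0]
contact_force: [-0.4, -0.5, -2.0]
gripper_width: 0.614
grasp_force: 64.8
```

```bash
python3 shift.py '[[0.3,0,0,0.002,0,0,0],[0.3,0,0,0,0,0,0],[0.3,0,0,0,0,0,0]]';  python3 shift.py '[[0.3,0,0,0.002,0,0,0],[0.3,0,0,0,0,0,0],[0.3,0,0,0,0,0,0]]'
```

```text
time: 10.45
tool_pos: [0.5026, 0.1224, 0.0142]
tool_rot: [0.0, 0.997, 0.077, -0.0]
contact_force: [0.1, 1.0, -2.9]
gripper_width: 0.614
grasp_force: 64.8
time: 10.82
tool_pos: [0.5029, 0.1224, 0.0125]
tool_rot: [0.0, 0.997, 0.077, 0.0]
contact_force: [-0.8, 0.1, -0.5]
gripper_width: 0.617
grasp_force: 65.0
```

Contact is starting, with the load coming off the wrist. One more millimetre, then open, rise and look.

```bash
python3 shift.py '[[0.3,0,0,0.001,0,0,0],[0.3,0,0,0,0,0,0],[0.65,0,0,0,0,0,0],[0.8,0,0,0,0,0,0],[1,0,0,0,0,0,0]]';  python3 shift.py '[[1,0,0,0,0,0,0],[1,0,0,-0.03,0,0,0],[1,-0.03,0,-0.04,0,0,0],[1,-0.035,0,0,0,0,0],[1,0,0,0,0,0,0]]'; python3 shift.py '[[1,0,0,0,0,0,0]]'
python3 err.py w6.png
```

```text
time: 11.45
tool_pos: [0.5026, 0.1224, 0.0112]
tool_rot: [-0.0, 0.997, 0.077, 0.0]
contact_force: [-0.5, -0.5, -0.3]
gripper_width: 0.981
grasp_force: 0.0
time: 12.08
tool_pos: [0.4368, 0.1123, 0.081]
tool_rot: [-0.0, 0.997, 0.077, -0.0]
contact_force: [-1.0, 1.1, 0.3]
gripper_width: 1.002
grasp_force: 0.0
time: 12.2
tool_pos: [0.4389, 0.1125, 0.0814]
tool_rot: [-0.0, 0.997, 0.077, 0.0]
contact_force: [0.2, -1.2, 0.4]
gripper_width: 0.998
grasp_force: 0.0
time 12.2 TCP in bay -0.1642 -0.001 0.0814 yaw err deg 0.01 tilt [ 7.e-04  1.e-04 -1.e+00]
```

View pics/w6.png

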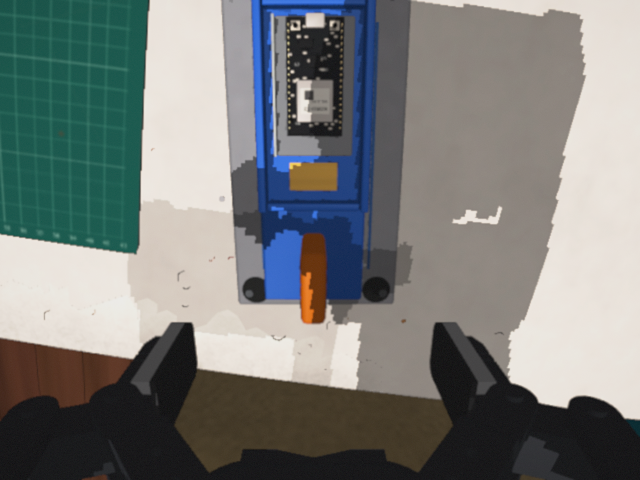

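The carrier rests straight and free on the ledge. The orange fin spans (301–327, 235–322) in the image, between the pads. I'll locate the fin in tool axes.

Run:
```python
from h import *
s=manip.state();p,im=snap("wrist");T=rot(s["tool_rot"]);t=np.array(s["tool_pos"])
h=cv2.cvtColor(im,cv2.COLOR_RGB2HSV).astype(int);m=(abs(h[...,0]-10)<8)&(h[...,1]>180);m[:200]=0;m[340:]=0;m[:,:280]=0;m[:,350:]=0
y,x=np.where(m);print(x.min(),x.max(),y.min(),y.max())
print("top rear/front",((cast(p,[(314,y.max()+1),(314,y.min())],.052)-t)@T).round(4).tolist())
for r in(250,280,310):
    c=np.where(m[r])[0];print(((cast(p,[(c[0],r),(c[-1]+1,r)],.052)-t)@T)[:,:2].round(4).tolist())
```

```text
301 325 235 322
top rear/front [[-0.0151, -0.0006, 0.0293], [0.0278, -0.0006, 0.0293]]
[[0.0209, -0.0054], [0.0209, 0.0038]]
[[0.0067, -0.0064], [0.0067, 0.0048]]
[[-0.0083, -0.0061], [-0.0083, 0.0041]]
```

```bash
python3 shift.py '[[1,0.001,-0.001,0.03,0,0,0],[1,0.001,0,0.03,0,0,0],[0.5,0,0,0,0,0,0],[0,0,0,0,0,0,0],[0,0,0,0,0,0,0]]'; python3 shift.py '[[0,0,0,0,0,0,0],[0,0,0,0,0,0,0],[0,0,0,0,0,0,0],[0,0,0,0,0,0,0]]'; python3 err.py w7.png
```

```text
time: 12.92
tool_pos: [0.4416, 0.1139, 0.0228]
tool_rot: [-0.0, 0.997, 0.077, 0.001]
contact_force: [-0.2, -0.5, -0.3]
gripper_width: 0.377
grasp_force: 0.0
time: 13.42
tool_pos: [0.4413, 0.1138, 0.0226]
tool_rot: [0.0, 0.997, 0.077, 0.001]
contact_force: [-0.5, -1.0, 6.1]
gripper_width: 0.134
grasp_force: 59.6
time 13.425 TCP in bay -0.1616 -0.0001 0.0226 yaw err deg 0.01 tilt [ 2.2e-03  1.0e-04 -1.0e+00]
```

```bash
python3 shift.py '[[0,0.015,0,-0.0005,0,0,0],[0,0.02,0,0,0,0,0],[0,0.02,0,0,0,0,0],[0,0.015,0,0,0,0,0],[0,0,0,0,0,0,0]]'; python3 shift.py '[[0,0.015,0,0,0,0,0],[0,0.015,0,0,0,0,0],[0,0.012,0,0,0,0,0],[0,0,0,0,0,0,0],[0,0,0,0,0,0,0]]'; python3 err.py w8.png
```

```text
time: 14.1
tool_pos: [0.5112, 0.1246, 0.0226]
tool_rot: [-0.0, 0.997, 0.077, 0.002]
contact_force: [2.5, -0.1, 1.0]
gripper_width: 0.129
grasp_force: 59.1
time: 14.72
tool_pos: [0.5519, 0.131, 0.0226]
tool_rot: [-0.0, 0.997, 0.077, 0.002]
contact_force: [3.0, -0.0, 3.1]
gripper_width: 0.133
grasp_force: 59.4
time 14.725 TCP in bay -0.0497 -0.0 0.0226 yaw err deg 0.01 tilt [ 3.1e-03  3.0e-04 -1.0e+00]
```

```bash
python3 shift.py '[[0,0.007,0,0,0,0,0],[0,0.006,0,0,0,0,0],[0,0,0,0,0,0,0],[0,0,0,0,0,0,0]]'; python3 shift.py '[[0,0.003,0,0,0,0,0],[0,0,0,0,0,0,0],[0,0,0,0,0,0,0]]'; python3 shift.py '[[0,0.002,0,0,0,0,0],[0,0,0,0,0,0,0],[0,0,0,0,0,0,0]]'
```

```text
time: 15.28
tool_pos: [0.563, 0.1327, 0.0226]
tool_rot: [0.0, 0.997, 0.077, -0.001]
contact_force: [-3.2, -2.4, 9.9]
gripper_width: 0.129
grasp_force: 60.5
time: 15.65
tool_pos: [0.5653, 0.133, 0.0226]
tool_rot: [0.0, 0.997, 0.077, -0.002]
contact_force: [-5.8, -2.2, 12.9]
gripper_width: 0.129
grasp_force: 60.8
time: 16.02
tool_pos: [0.5671, 0.1333, 0.0226]
tool_rot: [0.0, 0.997, 0.077, -0.002]
contact_force: [-7.2, -1.9, 13.3]
gripper_width: 0.131
grasp_force: 60.8
```

```bash
python3 shift.py '[[0,0.0,0,-0.001,0,0,0],[0,0,0,0,0,0,0],[0,0.002,0,0,0,0,0],[0,0,0,0,0,0,0],[0,0,0,0,0,0,0]]'; python3 shift.py '[[0,0.002,0,0,0,0,0],[0,0,0,0,0,0,0],[0,0,0,0,0,0,0]]'; python3 shift.py '[[0,0.002,0,0,0,0,0],[0,0,0,0,0,0,0],[0,0,0,0,0,0,0]]'
```

```text
time: 16.65
tool_pos: [0.5688, 0.1336, 0.0226]
tool_rot: [0.0, 0.997, 0.077, -0.002]
contact_force: [-4.8, -1.8, 9.2]
gripper_width: 0.125
grasp_force: 60.3
time: 17.02
tool_pos: [0.5688, 0.1336, 0.0226]
tool_rot: [0.001, 0.997, 0.077, -0.005]
contact_force: [-12.5, -3.3, 14.8]
gripper_width: 0.126
grasp_force: 61.2
time: 17.4
tool_pos: [0.5688, 0.1336, 0.0225]
tool_rot: [0.001, 0.997, 0.077, -0.007]
contact_force: [-18.9, -4.6, 20.6]
gripper_width: 0.13
grasp_force: 62.2
```

The carrier has stopped dead with the push force rising. By dead reckoning the nose is at bay x ≈ 94–95 mm, so it is home. I'll ease off the push, open and rise.

```bash
python3 shift.py '[[0,-0.0035,0,-0.001,0,0,0],[0,0,0,0,0,0,0],[0.3,0,0,0,0,0,0],[0.5,0,0,0,0,0,0],[0.5,0,0,0,0,0,0]]'; python3 shift.py '[[0.5,0,0,-0.03,0,0,0],[0.5,-0.02,0,-0.05,0,0,0],[0.5,-0.03,0,-0.03,0,0,0],[0.5,0,0,0,0,0,0]]'; python3 err.py w9.png
python3 - <<'E'
from h import *
_,b=snap("side");_,c=snap("top");a=cv2.imread("pics/w9.png")
b=cv2.resize(b[230:320,230:400,::-1],(400,212));c=cv2.resize(c[180:320,230:370,::-1],(250,250))
o=np.zeros((560,800,3),np.uint8);o[:300,:400]=cv2.resize(a,(400,300));o[:212,400:]=b;o[300:550,:250]=c;o[212:532,400:800]=cv2.resize(a[0:256,160:480],(400,320));cv2.imwrite("pics/c9.png",o)
E
```

```text
time: 18.02
tool_pos: [0.5713, 0.1341, 0.0237]
tool_rot: [-0.0, 0.997, 0.077, 0.0]
contact_force: [-0.3, -0.6, 0.5]
gripper_width: 0.498
grasp_force: 0.0
time: 18.52
tool_pos: [0.5228, 0.1266, 0.1372]
tool_rot: [-0.0, 0.997, 0.077, 0.003]
contact_force: [-0.0, 0.6, 0.6]
gripper_width: 0.498
grasp_force: 0.0
time 18.525 TCP in bay -0.0791 0.0001 0.1372 yaw err deg 0.02 tilt [ 6.4e-03  8.0e-04 -1.0e+00]
```

View pics/c9.png

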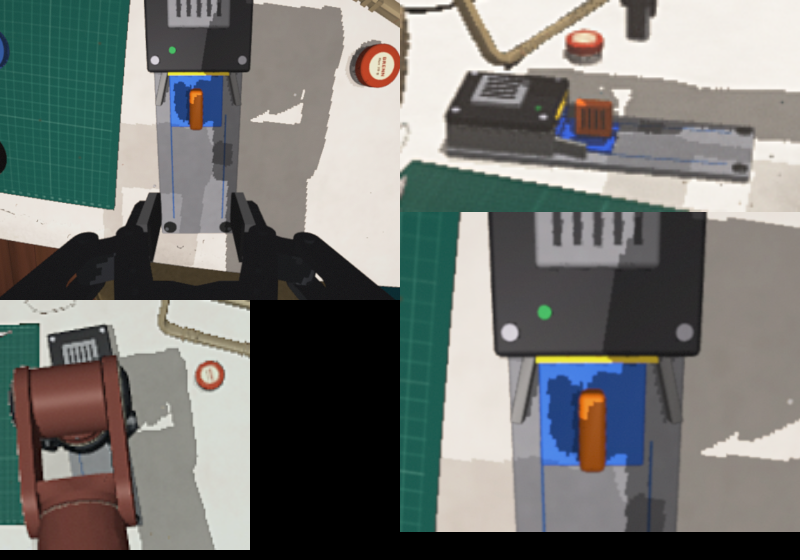

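It is in under the head with the fin free. As a check, measure the tail edge (home is bay x = −55 mm).

Run:
```python
from h import *
p,im=snap("wrist","w10.png");h=cv2.cvtColor(im,cv2.COLOR_RGB2HSV).astype(int)
m=(abs(h[...,0]-110)<14)&(h[...,1]>140);m[:100]=0;m[230:]=0;m[:,:262]=0;m[:,365:]=0
a=np.radians(8.8);Rb=np.array([[np.cos(a),-np.sin(a),0],[np.sin(a),np.cos(a),0],[0,0,1]])
f=lambda uv,z:((cast(p,uv,z)-[.601,.1386,0])@Rb)[:,:2].round(4).tolist()
b=[(c,np.where(m[:,c])[0].max()+1) for c in(278,286,294,325,335,345)];print(b);print("tail z.015",f(b,.015));print("tail z.010",f(b,.010))
for r in(150,170,190): c=np.where(m[r])[0];print("sides",f([(c[0],r),(c[-1]+1,r)],.015))
h2=(abs(h[...,0]-27)<8)&(h[...,1]>130);h2[:90]=0;h2[150:]=0;y,x=np.where(h2);print("yellow",x.min(),x.max(),y.min(),y.max(),f([(x.min(),y.max()),(x.max(),y.max())],.038))
g=cv2.cvtColor(im,cv2.COLOR_RGB2GRAY)[:,290:330].mean(1);d=np.diff(g);k=np.abs(d[350:400]).argsort()[-3:]+350;print("ledge end rows",k,f([(310,int(q)+1) for q in k],.01))
```

```text
[(278, np.int64(200)), (286, np.int64(200)), (294, np.int64(201)), (325, np.int64(200)), (335, np.int64(200)), (345, np.int64(200))]
tail z.015 [[-0.0553, 0.0236], [-0.0554, 0.0185], [-0.056, 0.0134], [-0.0554, -0.0065], [-0.0554, -0.013], [-0.0554, -0.0194]]
tail z.010 [[-0.0564, 0.0241], [-0.0564, 0.0188], [-0.0571, 0.0136], [-0.0564, -0.0067], [-0.0564, -0.0132], [-0.0564, -0.0198]]
sides [[-0.0238, 0.0272], [-0.0238, -0.0255]]
sides [[-0.0362, 0.0269], [-0.0362, -0.0259]]
sides [[-0.0489, 0.0273], [-0.0489, -0.0256]]
yellow 267 367 110 117 [[-0.0039, 0.0266], [-0.0038, -0.0288]]
ledge end rows [374 372 373] [[-0.1912, 0.0035], [-0.1894, 0.0035], [-0.1903, 0.0035]]
```

```bash
python3 -c "
from plant import manip
print(manip.job_done())"
```

```text
the job is handed in; nothing more can be done
None
```

The carrier is home in the test bay, released, and handed in at about 19 s: the push met firm resistance, the tail edge measured within 1 mm of its home position, and the arm touched none of the three bystanders.

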